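# Snap a bearing cover home with its seating driver

### The arm

A 6-joint arm with a two-finger parallel gripper is mounted at the origin on the work surface. World frame = base frame: x ahead of the robot, y to its left, z up, the work surface at z = 0. Lengths are in m, angles in rad, forces in N, time in s.
With the tool pointing down it reaches from about 0.325 to 0.775 m from the base axis. Payload 9.3 kg.
Tool frame: the origin (TCP) lies on the centre line of the jaws, within the pads' length; the fingertips stand 17 mm ahead of it and the grasp point (between the pads) lies 2 mm behind it; z points along the fingers, y is the line along which they close (so a half turn about z gives the same grasp; the last joint's range is limited). The gripper opens to 85 mm and grips with 20 to 120 N. Pads are 22 mm wide; open, the fingers measure 114 mm over their backs; the gripper's body (76 mm by 85 mm) begins 54 mm behind the grasp point. The pads swing forward as they close: fully open they stand 13 mm farther back than shut.
Start: joints at [-1.476, 0.259, 0.021, 1.334, 0, 1.418], TCP at [0.135, -0.533, 0.248] pointing down, gripper open.
Joint ranges: [-3.04, 3.04], [-0.91, 1.82], [-1.04, 1.36], [-1.92, 1.95], [-1.52, 1.45], [-3.14, 3.14]. Speed limits (rad/s): [2.22, 2.22, 2.79, 3.14, 3.14, 3.14].

### API

Orientations are given as a rotation vector (axis times angle).
In Python, from rig import monitor, capture, arm gives the robot as it stands. The module is installed in compiled form; this text tells all that it offers.
- The arm moves only by the shell command python3 -m crank 'ROWS'. ROWS is JSON, a list of rows, each a list of 3 entries, a list of its own where there are three numbers: the turn, a rotation vector about the world's x, y, z as a fraction of full scale, then the shift along the world's x, y, z as a fraction of full scale, then the closure in counts, from 0 (fully open) to 255 (shut). In form: [[[rx, ry, rz], [x, y, z], claw], ...]. A call has exactly 10 rows; each row is the pose to reach, as a shift and turn from the pose commanded when the call began; what a row does not reach only later rows make up. Full scale, the value 1, is 200 mm for a shift and 90 degrees for a turn. A row lasts 1/8 s, in which the tool goes at most 62.5 mm and 10.7 degrees, less where a joint would pass 70% of its speed; a pose out of reach is approached as far as the arm can. A call with a number of a shift or a turn outside -1 to 1 is refused whole. A call with a gripper value outside its range is refused whole. The fingers move at their own pace and stop on an object; the grip force is fixed at half the most. Time passes only in rows, so rows that repeat a pose let the fingers close, or fill a call up. It gives the time, the measured TCP pose, the force, the opening and the grip force at its end, in the units of the state.
- monitor.sense(): the state, without advancing time (a new reading comes with each control period).
- capture(name): name is "side" or "top"; returns a dict with "image" (400x640x3 uint8, red, green, blue), "z_map" (400x640 float32, m along the optical axis (not along the pixel's ray), 0 where there is no reading), "intrinsics" (3x3 intrinsics, pixels), "rvec" (rotation vector, rad) and "tvec" (3), from world to camera coordinates, as OpenCV has them. Camera axes: x right, y down, z forward; pixel columns grow to the right and rows downward; lengths in m; the calibration is good to about 2 mm. A picture is of the moment at which its call begins.
- arm.job_done(): hands the job in; it is judged then, once.
The state is a dict: "clock": time; "joints": joint angles; "qd": joint speeds; "tau": joint torques, N m; "tool_pos": TCP position; "eef_rot": TCP orientation; "ft_force": force on the tool from outside, world axes, zero at the start; "wrist_torque": the same for the moment, N m; "finger_gap": finger opening in m; "gripper_force": force on a finger pad.
Only numpy, scipy, OpenCV 4.12 (cv2) and the standard library are available. Lean on these libraries where they do the work, as an engineer would, in place of code of your own. Each camera call takes 0.05 s, during which the arm holds its last target. There are 200 camera calls.

### The job

Fit the loose steel bearing cover to the bearing housing that is still open: lay it level in the mouth of the bore and let go, then press it home squarely with the wide hollow driver from the kit tray until it snaps past its spring balls and its flange lies flush on the housing all round. The driver must do the pushing, not the fingers. Then stand the driver upright on the floor of the kit tray again, and leave the other things in the tray and on the fixture plate where they are.

Things in the scene. Friction and masses are not known exactly. Their poses are not given: they have to be found in the camera images.
- housing: The open bearing housing, cast aluminium, clamped on the perforated fixture plate (fixed). Foot 136 (its x) x 92 (its y) x 14 mm; on it an upright barrel of 92 mm diameter, its flat top face 62 mm above the foot's underside. Bore of 68 mm diameter open at the top, the bearing seen 24 mm down. Origin: centre of the foot's underside (on top of the plate), z up along the bore.
- bore_mouth (a point): Centre of the bore's mouth, in the plane of the open housing's top face; axes as the housing's. Just below, four spring-loaded steel balls (45, 135, 225, 315 degrees round the bore, centres 5.5 mm below the face) stand 4 mm into the bore and give way outwards: a cover laid in rests on them with its flange 11 mm above the face.
- stud_a (a point): Top of the threaded stud (10 mm diameter, upright) of the strap clamp on the open housing's +x end: 78 mm from the bore axis and 26 mm higher than the top face. The clamp itself ends 102 mm from the axis and is 36 mm high up to its nut.
- stud_b (a point): The same on the open housing's -x end. Keep the fingers clear of both studs.
- closed_housing: A second housing of the same shape and size with the same two clamps and studs, beside the first on the plate (fixed). Either of the two may be the one at the plate's edge. Its cover is already on: flange flush, hub up to 89 mm above its foot's underside. Leave alone. Origin and axes as the open housing's.
- cover: The loose cover, plain steel, about 140 g, 45 mm high, round about its z, standing hub up in the kit tray. Origin: centre of its lower end. Skirt with a snap bead (lower end 55 mm in diameter, a cone to 65 mm at 6 to 8 mm height, a 59 mm groove above); flange of 80 mm diameter from 18 to 23.5 mm height; round hub of 24 mm diameter from there to 45 mm height.
- cover_hub (a point): Centre of the top of the cover's hub (24 mm diameter, 21 mm high above the flange), to hold the cover by; 45 mm above the cover's origin.
- cover_flange (a point): Centre of the underside of the cover's flange, 18 mm above the cover's origin; axes as the cover's. Resting on the balls it is 11 mm above bore_mouth; home, the two coincide. Pushed down squarely it resists with about 15 N at the hardest, some 2 to 3 mm down, then gives and snaps on down.
- driver: The seating driver to use, about 350 g, 92 mm high, standing upright on its open end in the kit tray. Origin: centre of the open lower end, z up the handle. Off-white nylon sleeve, 60 mm outer and 44 mm inner diameter, 40 mm high, hollow from below to 34 mm depth: it goes over the cover's hub and bears on the flange's upper side.
- driver_handle (a point): Centre of the top of the driver's dark steel handle (28 mm diameter, from 40 to 92 mm above the driver's origin).
- small_driver: A driver of the same make, handle and height (92 mm), in the tray, with a narrow nose of 34 mm diameter: the wrong one, leave alone. Origin: centre of its lower end.
- ring_gauge: Plain steel ring, 68 mm outer and 42 mm inner diameter, 24 mm high, lying in the tray: leave alone. Origin: centre of its underside.
- tray: The kit tray, shallow grey plastic, fixed: 260 (its x) x 220 (its y) x 22 mm, walls and floor 5 mm thick. Origin: centre of its underside. The cover, the two drivers and the ring gauge stand in it in four places, near x = +/-60, y = +/-52 mm of the tray, in any order.
- plate: The perforated aluminium fixture plate, 300 (its x) x 380 (its y) x 16 mm, fixed, carrying the two housings and the calibration sphere. Origin: centre of its underside. Plate and tray lie side by side before the robot, either one on the left.
- sphere_stand: Calibration sphere: black stand, foot 64 mm in diameter, post 34 mm in diameter up to 78 mm height, then a swivel and a stem leaning 34 mm towards its +y to a white ball of 26 mm diameter whose top is 179 mm above the foot. Stands loose on the plate beside the housings: leave alone. Origin: centre of the foot's underside.
There are look-alikes about, which are no part of the job. Leave any pink or yellow look-alike of the driver alone. What is shaped like the cover but turquoise is not meant.

How it is judged:
On the way, in this order (a step that is already met when the one before it is completed fails the run):
1. the cover lies level in the mouth of the open bore, let go, still standing proud on the spring balls (flange 5 to 16 mm above the face, within 6 mm of the axis, level within about 10 degrees) (horizontal distance between cover_flange and bore_mouth below 0.006 m and angle between the z axis of cover and the z axis of housing, either way round below 0.18 rad and z of cover_flange in the frame of bore_mouth between 0.005 and 0.016 m and contact force between the fingers and cover below 0.05 N), for 0.2 s.
2. the driver, square to the bore within about 6 degrees and within 10 mm of its axis, bears on the cover while the cover is home (horizontal distance between cover_flange and bore_mouth below 0.005 m and z of cover_flange in the frame of bore_mouth below 0.002 m and contact force between driver and cover above 2 N and angle between the z axis of driver and the z axis of housing, either way round below 0.1 rad and horizontal distance between driver and bore_mouth below 0.01 m), for 0.1 s.
At the end, for the whole second after the job is handed in: The cover is home in the open housing: flange underside within 2 mm of the top face, level within about 2 degrees and centred within 5 mm; the driver stands upright (within about 4.5 degrees) on the floor of the kit tray, let go and at rest (horizontal distance between cover_flange and bore_mouth below 0.005 m and angle between the z axis of cover and the z axis of housing, either way round below 0.04 rad and z of cover_flange in the frame of bore_mouth between -0.003 and 0.002 m and x of driver in the frame of tray between -0.105 and 0.105 m and y of driver in the frame of tray between -0.085 and 0.085 m and z of driver in the frame of tray between 0 and 0.009 m and angle between driver's own z axis and vertical below 0.08 rad and linear speed of each of driver, cover below 0.02 m/s and contact force between the fingers and driver below 0.05 N); the robot touches nothing.
It fails at once if the cover is pushed down into the bore by the fingers or the arm instead of the driver (horizontal distance between cover_flange and bore_mouth below 0.012 m and z of cover_flange in the frame of bore_mouth below 0.005 m and contact force between any of the fingers, the arm and cover above 1 N).
It fails at once if the smaller driver is used on the cover (contact force between small_driver and cover above 2 N).
It fails at once if the calibration sphere stand is moved by more than 20 mm or tipped (distance of sphere_stand from where it was at the start of the episode above 0.02 m or angle between sphere_stand's own z axis and vertical above 0.3 rad).
It fails at once if the smaller driver or the ring gauge is moved by more than 20 mm or tipped (distance of any of small_driver, ring_gauge from where it was at the start of the episode above 0.02 m or angle between small_driver's own z axis and vertical above 0.5 rad).
It also fails if it takes over 72 s, if anything falls off the work surface, if the arm or the gripper's body presses on something with over 40 N, if the wrist force passes 120 N, or if a joint passes its speed limit or range.

## Working session

There is one attempt and no reset: what is moved stays moved. The work goes in short steps, Python scripts to look and compute and a shell command to move; the robot and the scene stay as the last step left them, time stands still between calls to the robot, and variables do not carry over. Pictures are saved under pics/ and viewed, at most 10 in all, crops included, and the job is handed in when it is done.

```bash
mkdir -p pics; cat > h.py <<'E'
import numpy as np, cv2
from rig import monitor, capture, arm
def grab(n):
    c=capture(n); K=np.array(c["intrinsics"]);R=cv2.Rodrigues(np.array(c["rvec"],float))[0];t=np.array(c["tvec"],float).ravel()
    z=c["z_map"];v,u=np.mgrid[:z.shape[0],:z.shape[1]]
    P=np.stack([(u-K[0,2])/K[0,0]*z,(v-K[1,2])/K[1,1]*z,z],-1)
    W=(P-t)@R; W[z==0]=np.nan
    return c["image"],W,(K,R,t)
def save(n,im): cv2.imwrite("pics/"+n+".png",cv2.cvtColor(im,cv2.COLOR_RGB2BGR))
E
python3 - <<'E'
from h import *
for n in("top","side"):
    im,W,(K,R,t)=grab(n); save(n+"0",im); np.savez(n+"0.npz",im=im,W=W)
    print(n,K[0,0],-R.T@t,R[2])
s=monitor.sense();print(s)
E
```

```text
top 485.4734520885741 [ 0.35287326 -0.05868689  1.34484586] [ 1.36058753e-01  8.98539906e-05 -9.90700766e-01]
side 373.3500502405679 [0.2757719  0.56038987 0.74482286] [ 0.23934594 -0.65109554 -0.72026947]
{'clock': 0.1, 'joints': array([-1.47556791e+00,  2.59132697e-01,  2.08481745e-02,  1.33367960e+00,
        4.92441143e-06,  1.41821802e+00]), 'qd': array([ 0.00015105, -0.00155381,  0.00137996, -0.00023676,  0.00042191,
        0.00076453]), 'tau': array([ 3.04493500e-03, -5.56692731e+01,  3.45068049e+01,  1.16144828e-02,
       -2.49478453e-04,  3.69224566e-06]), 'tool_pos': array([ 0.13489034, -0.53297627,  0.24773248]), 'eef_rot': array([-3.11635033e+00, -3.88114436e-01, -6.03029593e-05]), 'ft_force': array([-0.64570367, -0.48270047,  0.25309369]), 'wrist_torque': array([ 0.02603858,  0.037998  , -0.02747961]), 'gripper_force': 0.0, 'finger_gap': 0.08568870329434632}
```

View pics/top0.png

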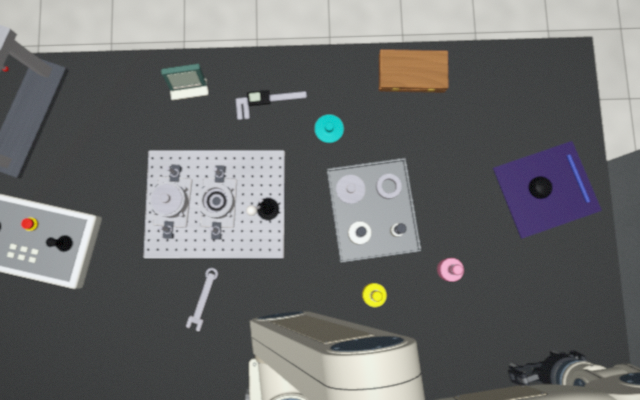

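View pics/side0.png

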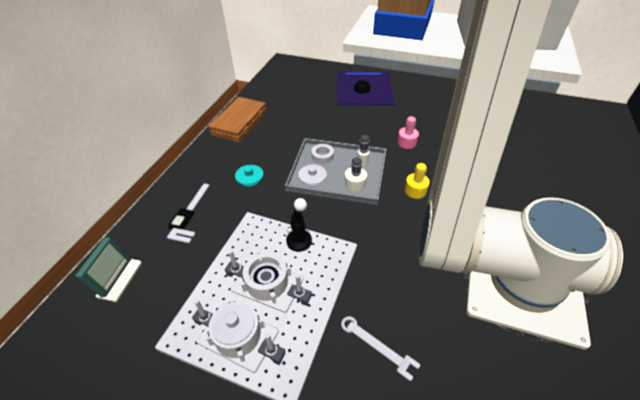

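```bash
python3 - <<'E'
from h import *
d=np.load("top0.npz");im=d["im"];W=d["W"]
c=im[140:270,140:430]; save("crop0",cv2.resize(c,None,fx=2.7,fy=2.7,interpolation=cv2.INTER_CUBIC))
def rep(n,u,v,r,zl,zh,src=W):
    w=src[v-r:v+r+1,u-r:u+r+1].reshape(-1,3); w=w[(w[:,2]>zl)&(w[:,2]<zh)]
    if len(w)<3: print(n,len(w));return
    (cx,cy),rad=cv2.minEnclosingCircle(w[:,:2].astype(np.float32))
    print(n,len(w),"mean",w.mean(0).round(4),"circ",round(cx,4),round(cy,4),round(rad,4))
for n,u,v in(("cover",350,188),("ring",389,186),("driver",360,232),("small",399,229)):
    for a,b in((.02,.035),(.038,.046),(.047,.06),(.09,.105)): rep(n+str((a,b)),u,v,19,a,b)
for n,u,v in(("open",217,201),("closed",168,198)):
    for a,b in((.068,.085),(.095,.115)): rep(n+str((a,b)),u,v,22,a,b)
for n,u,v in(("so1",220,172),("so2",214,230),("sc1",175,170),("sc2",168,230)): rep(n,u,v,12,.085,.115)
rep("ball",251,210,10,.16,.21); rep("post",267,208,16,.06,.14)
# tray yaw, plate yaw
for n,sl in(("tray",(slice(150,270),slice(320,430),.012,.03)),("plate",(slice(145,265),slice(135,290),.010,.02))):
    w=W[sl[0],sl[1]].reshape(-1,3); w=w[(w[:,2]>sl[2])&(w[:,2]<sl[3])]
    print(n,cv2.minAreaRect(w[:,:2].astype(np.float32)))
S=np.load("side0.npz")["W"]
rep("side ball",300,205,9,.16,.21,S); rep("side open top",265,275,25,.068,.085,S); rep("side driver handle",356,163,9,.088,.105,S); rep("side cover hub",312,172,10,.044,.06,S)
for n,u,v in(("so1",233,260),("so2",300,285)): rep("side"+n,u,v,14,.095,.115,S)
E
```

```text
cover(0.02, 0.035) 625 mean [ 0.5617 -0.1671  0.0283] circ 0.568 -0.1501 0.0611
cover(0.038, 0.046) 11 mean [ 0.5568 -0.169   0.0437] circ 0.5618 -0.1705 0.0118
cover(0.047, 0.06) 49 mean [ 0.5626 -0.17    0.0503] circ 0.5625 -0.1699 0.0118
cover(0.09, 0.105) 0
ring(0.02, 0.035) 329 mean [ 0.5696 -0.2797  0.0282] circ 0.5789 -0.2917 0.0524
ring(0.038, 0.046) 0
ring(0.047, 0.06) 0
ring(0.09, 0.105) 0
driver(0.02, 0.035) 9 mean [ 0.4255 -0.1614  0.0264] circ 0.4227 -0.1497 0.0314
driver(0.038, 0.046) 167 mean [ 0.4408 -0.1878  0.0436] circ 0.4411 -0.1886 0.0298
driver(0.047, 0.06) 75 mean [ 0.4386 -0.1852  0.0491] circ 0.441 -0.1882 0.0293
driver(0.09, 0.105) 90 mean [ 0.4408 -0.1886  0.0962] circ 0.441 -0.1886 0.0142
small(0.02, 0.035) 55 mean [ 0.4524 -0.3257  0.0243] circ 0.4501 -0.3253 0.0515
small(0.038, 0.046) 21 mean [ 0.4424 -0.2826  0.0428] circ 0.4445 -0.2902 0.0163
small(0.047, 0.06) 11 mean [ 0.4421 -0.281   0.0529] circ 0.445 -0.2888 0.0146
small(0.09, 0.105) 91 mean [ 0.4457 -0.2906  0.0964] circ 0.4451 -0.2911 0.0143
open(0.068, 0.085) 486 mean [0.536  0.1921 0.0775] cir
[... 513 characters left out ...]
35 mean [0.5134 0.0549 0.0999] circ 0.519 0.0618 0.0226
tray ((0.5055456757545471, -0.2318868786096573), (0.26009780168533325, 0.22126062214374542), 6.378544807434082)
plate ((0.5359735488891602, 0.2050134539604187), (0.3815170228481293, 0.2968207001686096), 88.28005981445312)
side ball 126 mean [0.4884 0.0891 0.1878] circ 0.49 0.0866 0.0126
side open top 785 mean [0.5324 0.1966 0.0761] circ 0.5336 0.193 0.0496
side driver handle 68 mean [ 0.4383 -0.1838  0.0941] circ 0.4379 -0.1868 0.0145
side cover hub 46 mean [ 0.5597 -0.1673  0.0485] circ 0.5603 -0.1682 0.0124
sideso1 27 mean [0.6108 0.1896 0.1012] circ 0.6113 0.1888 0.0058
sideso2 25 mean [0.4557 0.1992 0.1019] circ 0.4556 0.1985 0.0054
```

View pics/crop0.png

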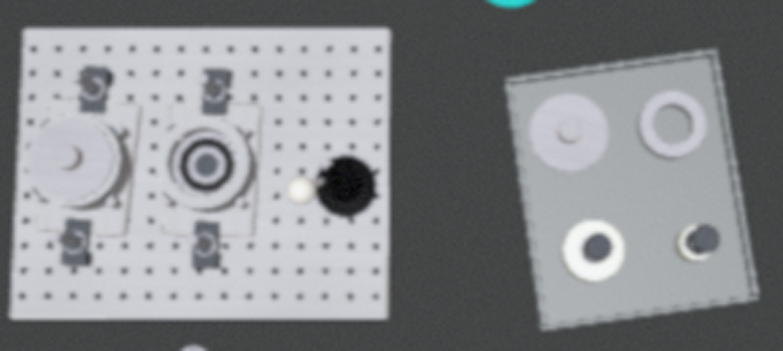

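The crop shows the plain steel cover at top-image (350,188), ring gauge (389,186), wide off-white driver (360,232) and narrow small driver (399,229). The open bore is at (217,201), with a dark ring visible in it; the closed housing with its hub is at (168,198). The other candidates are turquoise (329,128), yellow (374,295) and pink (452,269), which are look-alikes outside the tray. So the plain steel cover and the white wide driver are the ones meant.

```bash
python3 -m crank '[[[0,0,0.1],[0.11,0.06,0],0],[[0,0,0.2],[0.22,0.11,0],0],[[0,0,0.3],[0.33,0.17,0],0],[[0,0,0.4],[0.44,0.22,0],0],[[0,0,0.5],[0.55,0.28,0],0],[[0,0,0.6],[0.66,0.33,0],0],[[0,0,0.7],[0.77,0.39,0],0],[[0,0,0.8],[0.88,0.44,0],0],[[0,0,0.9],[1,0.5,0],0],[[0,0,0.9],[1,0.5,0],0]]'
python3 -m crank '[[[0,0,0.1],[0.11,0.09,0],0],[[0,0,0.2],[0.22,0.18,0],0],[[0,0,0.3],[0.33,0.27,0],0],[[0,0,0.4],[0.44,0.36,0],0],[[0,0,0.5],[0.55,0.44,0],0],[[0,0,0.6],[0.66,0.53,0],0],[[0,0,0.7],[0.77,0.62,0],0],[[0,0,0.8],[0.88,0.71,0],0],[[0,0,0.9],[1,0.8,0],0],[[0,0,0.9],[1,0.8,0],0]]'
python3 -c "
from h import *
s=monitor.sense();print(s['joints'],s['tool_pos'],s['eef_rot'])"
```

```text
clock: 1.35
tool_pos: [0.3359, -0.4324, 0.2479]
eef_rot: [-2.115, -2.322, -0.001]
ft_force: [-0.7, 0.2, -1.1]
finger_gap: 0.0856
gripper_force: 0.0
clock: 2.6
tool_pos: [0.5354, -0.2727, 0.2477]
eef_rot: [-0.104, -3.139, -0.001]
ft_force: [-0.4, -1.2, -0.2]
finger_gap: 0.0856
gripper_force: 0.0
[-6.10682002e-01  3.47522056e-01  1.48229555e-01  1.37232166e+00
 -4.44525349e-05 -5.44285767e-01] [ 0.53544019 -0.27274446  0.24771278] [-1.04252226e-01 -3.13915246e+00 -6.42661635e-04]
```

```bash
python3 -m crank '[[[0,0,0],[0.03,0.1,-0.1],120],[[0,0,0],[0.06,0.25,-0.25],120],[[0,0,0],[0.1,0.4,-0.4],120],[[0,0,0],[0.13,0.52,-0.52],120],[[0,0,0],[0.13,0.52,-0.59],120],[[0,0,0],[0.13,0.52,-0.59],120],[[0,0,0],[0.13,0.52,-0.59],120],[[0,0,0],[0.13,0.52,-0.59],120],[[0,0,0],[0.13,0.52,-0.59],120],[[0,0,0],[0.13,0.52,-0.59],120]]'
python3 - <<'E'
from h import *
im,W,(K,R,t)=grab("side"); p=monitor.sense()['tool_pos']
m=(abs(W[...,0]-p[0])<.02)&(abs(W[...,1]-p[1])<.06)&(W[...,2]>.07)&(W[...,2]<.16)
w=W[m]; print(p,len(w),np.percentile(w[:,2],[0,1,5,20]))
lo=w[w[:,2]<np.percentile(w[:,2],5)+.004]
print(lo.mean(0), lo.min(0),lo.max(0))
q=K@(R@p+t);u,v=(q[:2]/q[2]).astype(int);print(u,v)
c=im[max(v-70,0):v+70,max(u-90,0):u+90];save("hov",cv2.resize(c,None,fx=4,fy=4,interpolation=cv2.INTER_CUBIC))
E
```

```text
clock: 3.85
tool_pos: [0.5609, -0.1694, 0.1305]
eef_rot: [0.105, 3.14, -0.0]
ft_force: [-0.0, 0.1, -0.8]
finger_gap: 0.0453
gripper_force: 0.0
[ 0.56092611 -0.16929355  0.13045373] 167 [0.11328037 0.11439932 0.11725227 0.12348152]
[ 0.55628814 -0.17737186  0.11786132] [ 0.54669329 -0.19446985  0.11328037] [ 0.5663765  -0.13534935  0.12121294]
310 144
```

View pics/hov.png

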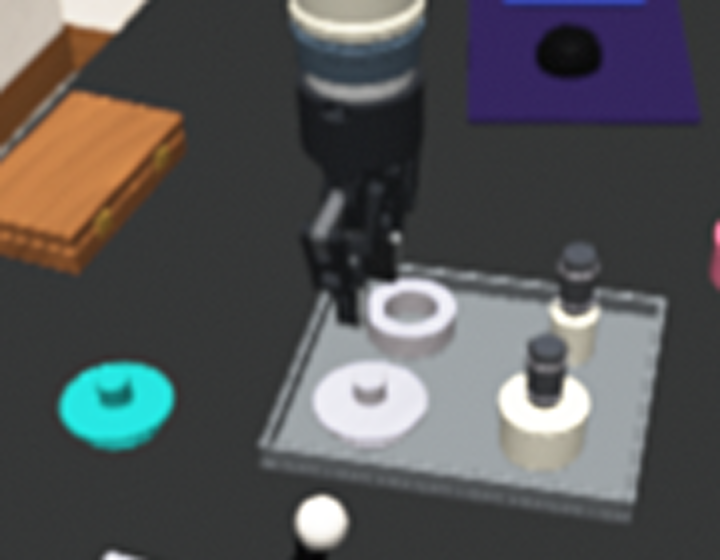

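The side view shows the half-open jaws hanging above the cover (crop (350,310) over (370,395)), with nothing else near them. The fingertips are about 16 mm ahead of the TCP. Descending.

```bash
python3 -m crank '[[[0,0,0],[0,0,-0.15],120],[[0,0,0],[0,0,-0.25],120],[[0,0,0],[0,0,-0.33],120],[[0,0,0],[0,0,-0.37],120],[[0,0,0],[0,0,-0.39],120],[[0,0,0],[0,0,-0.39],120],[[0,0,0],[0,0,-0.39],200],[[0,0,0],[0,0,-0.39],255],[[0,0,0],[0,0,-0.39],255],[[0,0,0],[0,0,-0.39],255]]'
```

```text
clock: 5.15
tool_pos: [0.5613, -0.1694, 0.0531]
eef_rot: [0.104, 3.139, -0.001]
ft_force: [-1.4, -0.8, 5.5]
finger_gap: 0.0213
gripper_force: 58.7
```

```bash
python3 -m crank '[[[0,0,0],[0,0,0.03],255],[[0,0,0],[0,0,0.1],255],[[0,0,0],[0,0,0.25],255],[[0,0,0],[0,0,0.4],255],[[0,0,0],[0,0,0.55],255],[[0,0,0],[0,0,0.7],255],[[0,0,0],[0,0,0.85],255],[[0,0,0],[0,0,1],255],[[0,0,0],[0,0,1],255],[[0,0,0],[0,0,1],255]]'
python3 - <<'E'
from h import *
im,W,(K,R,t)=grab("side"); p=monitor.sense()['tool_pos']
q=K@(R@p+t);u,v=(q[:2]/q[2]).astype(int);print(u,v)
c=im[max(v-50,0):v+70,max(u-80,0):u+80];save("lift",cv2.resize(c,None,fx=4,fy=4,interpolation=cv2.INTER_CUBIC))
m=(abs(W[...,0]-p[0])<.06)&(abs(W[...,1]-p[1])<.06)&(W[...,2]>p[2]-.035)&(W[...,2]<p[2]-.012)
w=W[m];w=w[np.hypot(w[:,0]-p[0],w[:,1]-p[1])<.042]
A=np.c_[w[:,:2]-p[:2],np.ones(len(w))];g=np.linalg.lstsq(A,w[:,2],rcond=None)[0]
for _ in range(8):
    k=abs(A@g-w[:,2])<.003; g=np.linalg.lstsq(A[k],w[k,2],rcond=None)[0]
print(p,len(w),k.sum(),"slope",g, cv2.minEnclosingCircle(w[k,:2].astype(np.float32)))
E
```

```text
clock: 6.4
tool_pos: [0.5606, -0.1691, 0.2519]
eef_rot: [-0.104, -3.139, -0.0]
ft_force: [-0.3, 0.0, -1.6]
finger_gap: 0.0215
gripper_force: 58.8
309 105
[ 0.560457   -0.16902523  0.25149328] 425 366 slope [ 0.00150328 -0.00276948  0.22656404] ((0.5586961507797241, -0.16785937547683716), 0.04079895466566086)
```

View pics/lift.png

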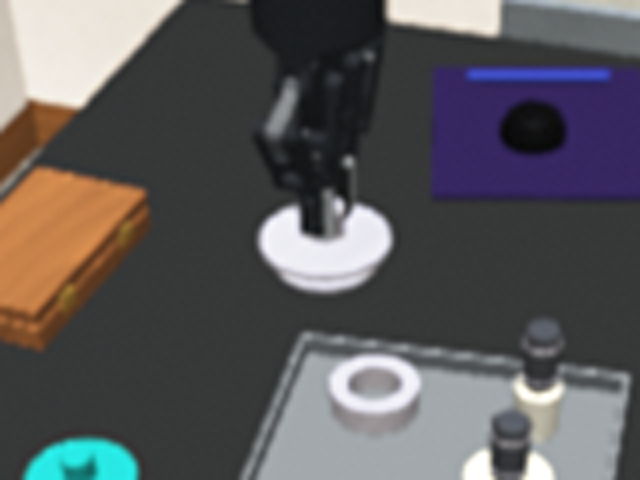

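The cover hangs level from the jaws by its hub (crop (325,240)): slope is under 0.3° and it is centred on the TCP. Carrying it high over the calibration sphere.

```bash
python3 -m crank '[[[0,0,0],[0,0.05,0.1],255],[[0,0,0],[0,0.15,0.1],255],[[0,0,0],[0,0.27,0.1],255],[[0,0,0],[0,0.4,0.1],255],[[0,0,0],[0,0.53,0.1],255],[[0,0,0],[0,0.66,0.1],255],[[0,0,0],[0,0.79,0.1],255],[[0,0,0],[0,0.9,0.1],255],[[0,0,0],[0,1,0.1],255],[[0,0,0],[0,1,0.1],255]]'
python3 -m crank '[[[0,0,0],[0,0.1,0],255],[[0,0,0],[0,0.2,0],255],[[0,0,0],[-0.02,0.32,0],255],[[0,0,0],[-0.05,0.44,0],255],[[0,0,0],[-0.08,0.56,0],255],[[0,0,0],[-0.1,0.68,0],255],[[0,0,0],[-0.12,0.77,0],255],[[0,0,0],[-0.13,0.81,0],255],[[0,0,0],[-0.13,0.81,0],255],[[0,0,0],[-0.13,0.81,0],255]]'
python3 - <<'E'
from h import *
for n in("top","side"):
    im,W,_=grab(n); p=monitor.sense()['tool_pos']
    m=(np.hypot(W[...,0]-p[0],W[...,1]-p[1])<.05)&(abs(W[...,2]-(p[2]-.0245))<.004)
    w=W[m]; print(n,p,m.sum(),w.mean(0) if len(w) else '',cv2.minEnclosingCircle(w[:,:2].astype(np.float32)) if len(w) else '')
    # housing studs again
    m=(np.hypot(W[...,0]-.5345,W[...,1]-.193)<.055)&(abs(W[...,2]-.077)<.004)
    w=W[m]; print(m.sum(),cv2.minEnclosingCircle(w[:,:2].astype(np.float32)) if len(w) else '')
E
```

```text
clock: 7.7
tool_pos: [0.5605, 0.0325, 0.2717]
eef_rot: [-0.101, -3.139, -0.0]
ft_force: [0.5, 0.1, -1.5]
finger_gap: 0.0212
gripper_force: 58.9
clock: 8.95
tool_pos: [0.5351, 0.1923, 0.2723]
eef_rot: [0.105, 3.14, -0.0]
ft_force: [0.0, 0.0, -0.9]
finger_gap: 0.0212
gripper_force: 59.0
top [0.53509803 0.19218895 0.27226507] 329 [0.51901422 0.18618258 0.24782899] ((0.536458432674408, 0.19138799607753754), 0.040111955255270004)
253 ((0.5352067351341248, 0.1917453110218048), 0.04821997508406639)
side [0.53510019 0.19216911 0.27226996] 829 [0.52670771 0.20171721 0.24714529] ((0.5343285202980042, 0.19268155097961426), 0.040376029908657074)
676 ((0.5337084531784058, 0.1938798427581787), 0.04898210987448692)
```

```bash
python3 -m crank '[[[0,0,0],[0,0,-0.1],255],[[0,0,0],[-0.005,0.005,-0.25],255],[[0,0,0],[-0.005,0.005,-0.4],255],[[0,0,0],[-0.005,0.005,-0.52],255],[[0,0,0],[-0.005,0.005,-0.6],255],[[0,0,0],[-0.005,0.005,-0.67],255],[[0,0,0],[-0.005,0.005,-0.71],255],[[0,0,0],[-0.005,0.005,-0.74],255],[[0,0,0],[-0.005,0.005,-0.755],255],[[0,0,0],[-0.005,0.005,-0.755],255]]'
```

```text
clock: 10.3
tool_pos: [0.534, 0.1938, 0.1214]
eef_rot: [0.104, 3.14, 0.0]
ft_force: [-0.6, 0.2, -1.0]
finger_gap: 0.0209
gripper_force: 59.0
```

```bash
python3 -m crank '[[[0,0,0],[0,0,-0.005],255],[[0,0,0],[0,0,-0.005],255],[[0,0,0],[0,0,-0.005],170],[[0,0,0],[0,0,-0.005],120],[[0,0,0],[0,0,-0.005],120],[[0,0,0],[0,0,-0.005],120],[[0,0,0],[0,0,-0.005],120],[[0,0,0],[0,0,0.1],120],[[0,0,0],[0,0,0.3],120],[[0,0,0],[0,0,0.5],120]]'
python3 - <<'E'
from h import *
ims=[]
for n in("top","side"):
    im,W,(K,R,t)=grab(n); p=monitor.sense()['tool_pos']
    b=np.array([.5355,.1922] if n=="top" else [.5335,.1937])
    m=(np.hypot(W[...,0]-b[0],W[...,1]-b[1])<.046)&(W[...,2]>.083)&(W[...,2]<.102)
    w=W[m]
    if len(w)<10: print(n,len(w));continue
    A=np.c_[w[:,:2]-b,np.ones(len(w))];g=np.linalg.lstsq(A,w[:,2],rcond=None)[0]
    for _ in range(8):
        k=abs(A@g-w[:,2])<.002; g=np.linalg.lstsq(A[k],w[k,2],rcond=None)[0]
    print(n,p,len(w),k.sum(),g,cv2.minEnclosingCircle(w[k,:2].astype(np.float32)))
q=K@(R@np.array([.5345,.193,.09])+t);u,v=(q[:2]/q[2]).astype(int)
c=im[max(v-70,0):v+60,max(u-80,0):u+80];save("laid",cv2.resize(c,None,fx=4,fy=4,interpolation=cv2.INTER_CUBIC))
E
```

```text
clock: 11.55
tool_pos: [0.5337, 0.1938, 0.2223]
eef_rot: [-0.104, -3.139, 0.0]
ft_force: [1.2, 0.5, 0.4]
finger_gap: 0.0451
gripper_force: 0.0
top [0.53522549 0.19409761 0.22783929] 426 232 [0.00021822 0.01541335 0.09496464] ((0.5351319909095764, 0.19201917946338654), 0.0397685244679451)
side [0.53536644 0.19416706 0.22559826] 891 745 [-0.03347826  0.01712724  0.09346848] ((0.5337926745414734, 0.19341742992401123), 0.0403255969285965)
```

View pics/laid.png

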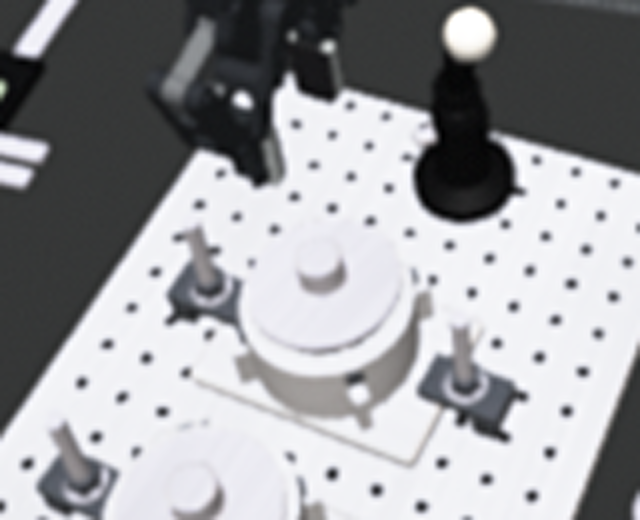

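The cover lies on the open bore at crop (320,290), level and centred, with its flange top at 0.095 m (11 mm proud); the jaws are clear. Now to the driver.

```bash
python3 -m crank '[[[0,0,0],[0,0,0.15],120],[[0,0,0],[0,-0.05,0.25],120],[[0,0,0],[0,-0.15,0.25],120],[[0,0,0],[0,-0.28,0.25],120],[[0,0,0],[0,-0.42,0.25],120],[[0,0,0],[0,-0.56,0.25],120],[[0,0,0],[0,-0.7,0.25],120],[[0,0,0],[0,-0.85,0.25],120],[[0,0,0],[0,-1,0.25],120],[[0,0,0],[0,-1,0.25],120]]'
python3 -m crank '[[[0,0,0],[-0.04,-0.08,0],120],[[0,0,0],[-0.1,-0.2,0],120],[[0,0,0],[-0.17,-0.32,-0.05],120],[[0,0,0],[-0.23,-0.44,-0.15],120],[[0,0,0],[-0.3,-0.56,-0.25],120],[[0,0,0],[-0.38,-0.7,-0.35],120],[[0,0,0],[-0.44,-0.82,-0.45],120],[[0,0,0],[-0.475,-0.905,-0.55],120],[[0,0,0],[-0.475,-0.905,-0.6],120],[[0,0,0],[-0.475,-0.905,-0.6],120]]'
python3 -c "
from h import *
s=monitor.sense();print(s['joints'],s['tool_pos'],s['eef_rot'])"
```

```text
clock: 12.9
tool_pos: [0.5333, -0.0085, 0.2697]
eef_rot: [-0.109, -3.138, 0.0]
ft_force: [-0.4, 0.3, -2.0]
finger_gap: 0.0449
gripper_force: 0.0
clock: 14.15
tool_pos: [0.4385, -0.1866, 0.1508]
eef_rot: [-0.104, -3.139, -0.001]
ft_force: [-0.3, 1.2, 0.1]
finger_gap: 0.0452
gripper_force: 0.0
[-5.78801146e-01  1.87393477e-01 -3.30518817e-01  1.05421281e+00
  1.61889847e-04 -5.12619583e-01] [ 0.43846775 -0.1865995   0.15079863] [-1.03904147e-01 -3.13882133e+00 -1.30025880e-03]
```

```bash
python3 -m crank '[[[0,0,0],[0.005,-0.005,-0.1],120],[[0,0,0],[0.005,-0.005,-0.2],120],[[0,0,0],[0.005,-0.005,-0.3],120],[[0,0,0],[0.005,-0.005,-0.35],120],[[0,0,0],[0.005,-0.005,-0.365],120],[[0,0,0],[0.005,-0.005,-0.365],120],[[0,0,0],[0.005,-0.005,-0.365],200],[[0,0,0],[0.005,-0.005,-0.365],255],[[0,0,0],[0.005,-0.005,-0.365],255],[[0,0,0],[0.005,-0.005,-0.365],255]]'
python3 -m crank '[[[0,0,0],[0,0,0.03],255],[[0,0,0],[0,0,0.1],255],[[0,0,0],[0,0,0.25],255],[[0,0,0],[0,0,0.4],255],[[0,0,0],[0,0,0.55],255],[[0,0,0],[0,0,0.7],255],[[0,0,0],[0,0,0.85],255],[[0,0,0],[0,0,1],255],[[0,0,0],[0,0,1],255],[[0,0,0],[0,0,1],255]]'
python3 - <<'E'
from h import *
im,W,(K,R,t)=grab("side"); p=monitor.sense()['tool_pos']
q=K@(R@(p-[0,0,.03])+t);u,v=(q[:2]/q[2]).astype(int)
c=im[max(v-60,0):v+60,max(u-80,0):u+80];save("drv",cv2.resize(c,None,fx=4,fy=4,interpolation=cv2.INTER_CUBIC))
np.save("s.npy",W)
r=np.hypot(W[...,0]-p[0],W[...,1]-p[1])
for a,b in((-.08,-.07),(-.07,-.06),(-.06,-.05),(-.05,-.042),(-.042,-.03)):
    w=W[(r<.04)&(W[...,2]>p[2]+a)&(W[...,2]<p[2]+b)]
    print(a,len(w),w.mean(0)-p if len(w) else '',np.percentile(w,[2,98],axis=0)-p if len(w) else'')
E
```

```text
clock: 15.4
tool_pos: [0.4403, -0.1885, 0.0791]
eef_rot: [0.104, 3.139, -0.001]
ft_force: [0.2, -0.2, 5.6]
finger_gap: 0.0263
gripper_force: 58.8
clock: 16.65
tool_pos: [0.4395, -0.188, 0.2776]
eef_rot: [-0.104, -3.139, -0.001]
ft_force: [0.2, 1.2, -3.3]
finger_gap: 0.0264
gripper_force: 59.3
-0.08 31 [-0.0060362   0.02301169 -0.07194146] [[-0.02954195  0.00570266 -0.07470621]
 [ 0.02399282  0.03087582 -0.07009314]]
-0.07 82 [-0.00556034  0.0224668  -0.06516322] [[-0.03065247  0.0027926  -0.06973726]
 [ 0.02451347  0.03065233 -0.06048913]]
-0.06 88 [-0.00624396  0.02343885 -0.05517566] [[-0.03081813  0.00150691 -0.05994152]
 [ 0.02540561  0.03142428 -0.05025022]]
-0.05 79 [-0.00619302  0.02199426 -0.04583486] [[-0.03074148  0.00386978 -0.04971739]
 [ 0.02678445  0.03087185 -0.04206797]]
-0.042 242 [-0.00374359  0.01079521 -0.03553397] [[-0.02946706 -0.01954861 -0.0408655 ]
 [ 0.02541911  0.0296416  -0.03243853]]
```

View pics/drv.png

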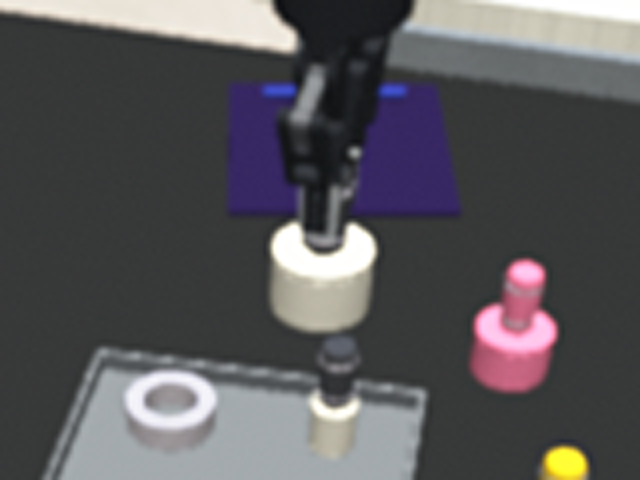

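The wide driver hangs upright in the jaws (crop (322,275)), centred on the TCP; the ring gauge and small driver are undisturbed. Carrying it to the bore.

```bash
python3 -m crank '[[[0,0,0],[0.02,0.05,0.1],255],[[0,0,0],[0.06,0.15,0.18],255],[[0,0,0],[0.12,0.27,0.18],255],[[0,0,0],[0.18,0.4,0.18],255],[[0,0,0],[0.26,0.53,0.18],255],[[0,0,0],[0.34,0.66,0.18],255],[[0,0,0],[0.42,0.79,0.18],255],[[0,0,0],[0.475,0.9,0.18],255],[[0,0,0],[0.475,1,0.18],255],[[0,0,0],[0.475,1,0.18],255]]'
python3 -m crank '[[[0,0,0],[0,0.1,0],255],[[0,0,0],[0,0.22,0],255],[[0,0,0],[0,0.35,0],255],[[0,0,0],[0,0.48,0],255],[[0,0,0],[0,0.61,0],255],[[0,0,0],[0,0.74,0],255],[[0,0,0],[0,0.84,0],255],[[0,0,0],[0,0.905,0],255],[[0,0,0],[0,0.905,0],255],[[0,0,0],[0,0.905,0],255]]'
python3 - <<'E'
from h import *
p=monitor.sense()['tool_pos'];print(p)
for n,b in(("top",(.5351,.192)),("side",(.5338,.1934))):
    im,W,_=grab(n)
    r=np.hypot(W[...,0]-p[0],W[...,1]-p[1])
    w=W[(r<.045)&(W[...,2]>p[2]-.038)&(W[...,2]<p[2]-.030)]
    if len(w)>9:
        c=np.array(cv2.minEnclosingCircle(w[:,:2].astype(np.float32))[0]); print(n,len(w),c,np.array(b)-c)
    w=W[(np.hypot(W[...,0]-b[0],W[...,1]-b[1])<.045)&(abs(W[...,2]-.0945)<.004)]
    if len(w)>9: print("cover",len(w),cv2.minEnclosingCircle(w[:,:2].astype(np.float32)),w[:,2].mean())
E
```

```text
clock: 17.95
tool_pos: [0.5343, 0.013, 0.3136]
eef_rot: [-0.101, -3.138, -0.0]
ft_force: [0.3, 0.0, -3.3]
finger_gap: 0.0266
gripper_force: 59.4
clock: 19.2
tool_pos: [0.5349, 0.1923, 0.3142]
eef_rot: [-0.105, -3.14, 0.001]
ft_force: [0.5, 0.4, -3.3]
finger_gap: 0.0266
gripper_force: 59.7
[0.53493644 0.19227633 0.31424106]
top 169 [0.52541625 0.18992037] [0.00968375 0.00207963]
cover 402 ((0.5352807641029358, 0.19198855757713318), 0.03973771631717682) 0.09460065351218493
side 465 [0.53308922 0.19239517] [0.00071078 0.00100483]
cover 841 ((0.5327850580215454, 0.1939896047115326), 0.040688298642635345) 0.09369498296247245
```

```bash
python3 -m crank '[[[0,0,0],[0,0.005,-0.1],255],[[0,0,0],[0,0.005,-0.22],255],[[0,0,0],[0,0.005,-0.35],255],[[0,0,0],[0,0.005,-0.46],255],[[0,0,0],[0,0.005,-0.55],255],[[0,0,0],[0,0.005,-0.62],255],[[0,0,0],[0,0.005,-0.67],255],[[0,0,0],[0,0.005,-0.7],255],[[0,0,0],[0,0.005,-0.7],255],[[0,0,0],[0,0.005,-0.7],255]]'
python3 -m crank '[[[0,0,0],[0,0,-0.015],255],[[0,0,0],[0,0,-0.025],255],[[0,0,0],[0,0,-0.035],255],[[0,0,0],[0,0,-0.045],255],[[0,0,0],[0,0,-0.055],255],[[0,0,0],[0,0,-0.065],255],[[0,0,0],[0,0,-0.075],255],[[0,0,0],[0,0,-0.085],255],[[0,0,0],[0,0,-0.085],255],[[0,0,0],[0,0,-0.085],255]]'
```

```text
clock: 20.55
tool_pos: [0.5351, 0.1939, 0.1748]
eef_rot: [0.104, 3.139, 0.0]
ft_force: [-0.6, 0.8, -3.1]
finger_gap: 0.0265
gripper_force: 59.7
clock: 21.8
tool_pos: [0.5348, 0.1938, 0.1577]
eef_rot: [0.104, 3.14, -0.0]
ft_force: [-2.8, -0.3, 6.1]
finger_gap: 0.0266
gripper_force: 60.6
```

```bash
python3 -m crank '[[[0,0,0],[0,0,-0.003],255],[[0,0,0],[0,0,-0.005],255],[[0,0,0],[0,0,-0.005],255],[[0,0,0],[0,0,-0.005],255],[[0,0,0],[0,0,-0.005],255],[[0,0,0],[0,0,-0.005],255],[[0,0,0],[0,0,-0.005],255],[[0,0,0],[0,0,-0.005],255],[[0,0,0],[0,0,-0.005],255],[[0,0,0],[0,0,-0.005],255]]'
python3 - <<'E'
from h import *
for n,b in(("top",(.5351,.192)),("side",(.5338,.1934))):
    im,W,_=grab(n)
    r=np.hypot(W[...,0]-b[0],W[...,1]-b[1])
    w=W[(r<.039)&(r>.032)&(W[...,2]>.07)&(W[...,2]<.1)];print(n,len(w),np.percentile(w[:,2],[5,25,50,75,95]))
E
```

```text
clock: 23.05
tool_pos: [0.5348, 0.1938, 0.1576]
eef_rot: [0.104, 3.139, 0.0]
ft_force: [-6.3, -1.6, 13.5]
finger_gap: 0.0266
gripper_force: 61.3
top 123 [0.07772078 0.08124595 0.08351713 0.08543567 0.08842062]
side 214 [0.08099217 0.0820123  0.08292722 0.0835921  0.08451214]
```

It is home: TCP stopped while force rose to about 17 N net, flange top at 0.0835 m (nominal flush). Taking the driver back.

```bash
python3 -m crank '[[[0,0,0],[0,0,0.03],255],[[0,0,0],[0,0,0.08],255],[[0,0,0],[0,0,0.18],255],[[0,0,0],[0,0,0.3],255],[[0,0,0],[0,0,0.43],255],[[0,0,0],[0,0,0.56],255],[[0,0,0],[0,0,0.68],255],[[0,0,0],[0,0,0.8],255],[[0,0,0],[0,0,0.8],255],[[0,0,0],[0,0,0.8],255]]'
python3 - <<'E'
from h import *
p=monitor.sense()['tool_pos'];print(p)
for n,b in(("top",(.5351,.192)),("side",(.5338,.1934))):
    im,W,(K,R,t)=grab(n)
    w=W[(np.hypot(W[...,0]-b[0],W[...,1]-b[1])<.038)&(W[...,2]>.076)&(W[...,2]<.092)]
    A=np.c_[w[:,:2]-b,np.ones(len(w))];g=np.linalg.lstsq(A,w[:,2],rcond=None)[0]
    for _ in range(8):
        k=abs(A@g-w[:,2])<.002; g=np.linalg.lstsq(A[k],w[k,2],rcond=None)[0]
    print(n,k.sum(),g)
q=K@(R@np.array([.5345,.193,.09])+t);u,v=(q[:2]/q[2]).astype(int)
c=im[max(v-70,0):v+60,max(u-80,0):u+80];save("home",cv2.resize(c,None,fx=4,fy=4,interpolation=cv2.INTER_CUBIC))
E
```

```text
clock: 24.4
tool_pos: [0.5348, 0.1938, 0.3152]
eef_rot: [-0.104, -3.139, 0.0]
ft_force: [0.1, 0.7, -2.9]
finger_gap: 0.0267
gripper_force: 59.8
[0.53476908 0.19377293 0.31524154]
top 243 [-0.00585703  0.01308298  0.08421829]
side 654 [0.0033222  0.00290106 0.08309772]
```

View pics/home.png

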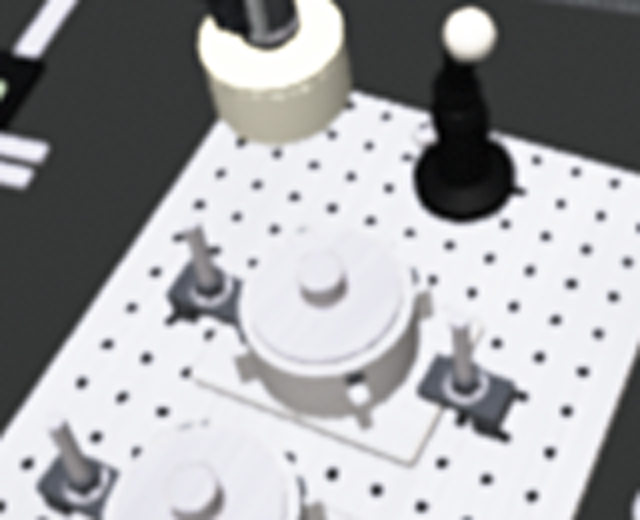

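The cover sits flush on the open housing (crop (325,300)), level within 1°; the driver is above it and the sphere stand undisturbed. Returning the driver to its tray spot.

```bash
python3 -m crank '[[[0,0,0],[0,-0.05,0],255],[[0,0,0],[0,-0.15,0],255],[[0,0,0],[0,-0.28,0],255],[[0,0,0],[0,-0.42,0],255],[[0,0,0],[0,-0.56,0],255],[[0,0,0],[0,-0.7,0],255],[[0,0,0],[0,-0.85,0],255],[[0,0,0],[0,-0.95,0],255],[[0,0,0],[0,-1,0],255],[[0,0,0],[0,-1,0],255]]'
python3 -m crank '[[[0,0,0],[-0.04,-0.08,0],255],[[0,0,0],[-0.1,-0.2,-0.03],255],[[0,0,0],[-0.17,-0.32,-0.1],255],[[0,0,0],[-0.23,-0.44,-0.2],255],[[0,0,0],[-0.3,-0.56,-0.3],255],[[0,0,0],[-0.38,-0.7,-0.4],255],[[0,0,0],[-0.44,-0.82,-0.5],255],[[0,0,0],[-0.475,-0.91,-0.6],255],[[0,0,0],[-0.475,-0.91,-0.7],255],[[0,0,0],[-0.475,-0.91,-0.7],255]]'
```

```text
clock: 25.75
tool_pos: [0.5347, -0.0071, 0.3163]
eef_rot: [-0.107, -3.14, -0.0]
ft_force: [0.4, 0.5, -2.8]
finger_gap: 0.0267
gripper_force: 59.7
clock: 27.0
tool_pos: [0.4388, -0.1878, 0.1754]
eef_rot: [-0.104, -3.138, -0.002]
ft_force: [-0.4, -0.3, -3.1]
finger_gap: 0.0264
gripper_force: 59.8
```

```bash
python3 -m crank '[[[0,0,0],[0.005,0,-0.1],255],[[0,0,0],[0.005,0,-0.2],255],[[0,0,0],[0.005,0,-0.3],255],[[0,0,0],[0.005,0,-0.38],255],[[0,0,0],[0.005,0,-0.43],255],[[0,0,0],[0.005,0,-0.46],255],[[0,0,0],[0.005,0,-0.475],255],[[0,0,0],[0.005,0,-0.48],255],[[0,0,0],[0.005,0,-0.48],255],[[0,0,0],[0.005,0,-0.48],255]]'
```

```text
clock: 28.25
tool_pos: [0.441, -0.1883, 0.0805]
eef_rot: [0.104, 3.14, -0.0]
ft_force: [-0.2, -0.5, -2.4]
finger_gap: 0.0269
gripper_force: 59.8
```

Lower 1.5 mm more, release, go up.

```bash
python3 -m crank '[[[0,0,0],[0,0,-0.004],255],[[0,0,0],[0,0,-0.007],255],[[0,0,0],[0,0,-0.007],255],[[0,0,0],[0,0,-0.007],200],[[0,0,0],[0,0,-0.007],120],[[0,0,0],[0,0,-0.007],110],[[0,0,0],[0,0,-0.007],110],[[0,0,0],[0,0,0.05],110],[[0,0,0],[0,0,0.2],110],[[0,0,0],[0,0,0.4],110]]'
python3 -m crank '[[[0,0,0],[0,0,0.1],110],[[0,0,0],[0,0,0.2],110],[[0,0,0],[0,0,0.3],110],[[0,0,0],[0,0,0.4],110],[[0,0,0],[0,0,0.4],110],[[0,0,0],[0,0,0.4],110],[[0,0,0],[0,0,0.4],110],[[0,0,0],[0,0,0.4],110],[[0,0,0],[0,0,0.4],110],[[0,0,0],[0,0,0.4],110]]'
python3 - <<'E'
from h import *
im,W,(K,R,t)=grab("side")
r=np.hypot(W[...,0]-.4385,W[...,1]+.187)
for a,b in((.04,.052),(.088,.1)):
    w=W[(r<.035)&(W[...,2]>a)&(W[...,2]<b)];print(len(w),cv2.minEnclosingCircle(w[:,:2].astype(np.float32)),np.percentile(w[:,2],[50,95]))
q=K@(R@np.array([.48,-.21,.03])+t);u,v=(q[:2]/q[2]).astype(int)
c=im[max(v-65,0):v+65,u-80:u+80];save("end",cv2.resize(c,None,fx=4,fy=4,interpolation=cv2.INTER_CUBIC))
E
```

```text
clock: 29.5
tool_pos: [0.4405, -0.188, 0.1614]
eef_rot: [-0.104, -3.139, -0.001]
ft_force: [0.3, -0.1, 0.3]
finger_gap: 0.0486
gripper_force: 0.0
clock: 30.75
tool_pos: [0.4409, -0.1882, 0.2402]
eef_rot: [-0.104, -3.14, -0.0]
ft_force: [-0.5, -0.1, -0.6]
finger_gap: 0.0485
gripper_force: 0.0
189 ((0.43837177753448486, -0.18592716753482819), 0.030770843848586082) [0.04401235 0.04871117]
67 ((0.4386269152164459, -0.1850898116827011), 0.013519358821213245) [0.09499343 0.097206  ]
```

View pics/end.png

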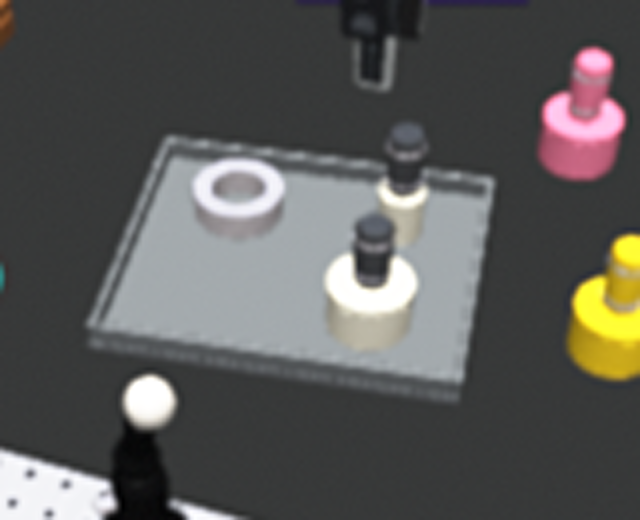

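The driver stands upright in its old tray place (crop (370,290)), the other tray items are untouched, and the jaws are clear.

```bash
python3 -c "
from rig import arm
print(arm.job_done())"
```

```text
the job is handed in; nothing more can be done
None
```

The cover is pressed home flush in the open housing, the driver is back upright in the tray, and the job is handed in at about 31 s; the hand-in call did not report a verdict.

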